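# Knock a stuck weld boss out of its nest block over the rod in the vise

### The arm

A 6-joint arm with a two-finger parallel gripper is mounted at the origin on the work surface. World frame = base frame: x ahead of the robot, y to its left, z up, the work surface at z = 0. Lengths are in m, angles in rad, forces in N, time in s.
With the tool pointing down it reaches from about 0.35 to 0.85 m from the base axis. Payload 8.1 kg.
Tool frame: the origin (TCP) lies midway between the tips of the shut fingers; the grasp point (between the pads) lies 19 mm behind it (env.pinch_z is the z of the grasp point in the tool frame, in m); z points along the fingers, y is the line along which they close (so a half turn about z gives the same grasp; the last joint's range is limited). The gripper opens to 93 mm and grips with 3 to 60 N. Pads are 15 mm wide; open, the fingers measure 128 mm over their backs; the gripper's body (75 mm by 188 mm) begins 65 mm behind the grasp point.
Start: joints at [-0.085, 0.13, 1.488, -0, 1.523, -0.085], TCP at [0.6, 0, 0.219] pointing down, gripper open.
Joint ranges: [-2.96, 2.96], [-0.89, 2.26], [0.02, 2.5], [-1.34, 4.48], [0, 2.73], [-2.66, 2.66]. Speed limits (rad/s): [2.39, 2.39, 2.79, 3.14, 3.14, 3.14].

### API

Orientations are given as a rotation vector (axis times angle).
In Python, from rig import status, grab_frame, get_calibration, env gives the robot as it stands. The module is installed in compiled form; this text tells all that it offers.
- The arm moves only by the tool send_rows, never from a script. Its argument "commands" is a list of rows, each a list of 7 numbers: the shift along the world's x, y, z in cm, then the turn, a rotation vector about the world's x, y, z in degrees, then the gripper command: -1 is shut, 1 is fully open, values between are in proportion. A call has exactly 10 rows; each row shifts and turns the commanded pose from where the row before left it; what a row does not reach is not made up. A row lasts 1/12 s, in which the tool goes at most 41.7 mm and 7.16 degrees, less where a joint would pass 70% of its speed; a pose out of reach is approached as far as the arm can. A call is refused whole if a number of a shift passes 4.17 or a number of a turn 7.16, either way. A call with a gripper value outside its range is refused whole. The fingers move at their own pace and stop on an object; "grip_force" is the grip in N (left out, the last holds). Time passes only in rows, so rows that do not move let the fingers close, or fill a call up. It gives the time, the measured TCP pose, the force, the opening and the grip force at its end, in the units of the state.
- status.observe(): the state, without advancing time (a new reading comes with each control period).
- grab_frame(name): name is "scene" or "side" or "wrist"; returns (picture, depth): 480x640x3 uint8, red, green, blue; 480x640 float32, m along the optical axis (not along the pixel's ray), 0 where there is no reading.
- get_calibration(name): a dict with "fx", "fy", "cx", "cy" (pixels), "view" (4x4, takes a point from world to camera coordinates). Camera axes: x right, y up, looking along -z (the intrinsics and any distortion apply to the point x, -y, -z); pixel columns grow to the right and rows downward; lengths in m; the calibration is good to about 2 mm. A picture is of the moment at which its call begins: read the wrist's pose just before it. get_calibration takes no time and is no camera call; for the wrist camera it gives the pose at the moment of the call.
- env.sign_off(): hands the job in; it is judged then, once.
The state is a dict: "time_s": time; "joints": joint angles; "qvel": joint speeds; "joint_torque": joint torques, N m; "ee_pos": TCP position; "tool_rot": TCP orientation; "wrist_force": force on the tool from outside, world axes, zero at the start; "moment": the same for the moment, N m; "opening": opening from 0.0 (shut) to 1.0 (fully open); "gripper_force": force on a finger pad.
Only numpy, scipy, OpenCV 4.12 (cv2) and the standard library are available. Lean on these libraries where they do the work, as an engineer would, in place of code of your own. Each camera call takes 0.05 s, during which the arm holds its last target. There are 200 camera calls.

### The job

The steel weld boss is stuck fast in the aluminium nest block. Set the block down over the knockout rod that stands clamped in the bench vise, feeling for the hole in the block's underside, and press it down steadily, without slamming or forcing it, so that the rod is driven up through the hole and pushes the boss out, until the block sits flat on the vise jaws. Leave the block there over the rod, lift the boss out, stand it upright in the tray with the two finished ones, and leave the other things where they are.

Things in the scene. Friction and masses are not known exactly. Their poses are not given: they have to be found in the camera images.
- nest_mid (a point): The nest block: plain square aluminium block, 60 x 60 mm, 50 mm high, 0.33 kg, standing on the bench, a round pocket 34 mm across and 36 mm deep in its top. This point is its centre, half-way up (25 mm above its underside); z up, x and y square to its flat sides. Its floor is 14 mm thick with a 16 mm hole through the middle, open at the underside, for the rod.
- nest_plungers (a point): Point on the block's axis, 26 mm above its underside. At this height four spring plungers, one in each wall of the pocket, grip the boss: it takes about 8 to 17 N to push it up past them, until it has risen about 13 mm; from there it moves freely. The weight of the block alone does not do it.
- boss_mid (a point): The stuck boss: steel cylinder 32 mm across, 38 mm high, about 0.23 kg, a shallow blind hole in its top, sitting in the block's pocket with only 2 mm of it above the block's top. This point is its centre, half-way up. With the block flat on the jaws the rod has raised it 28 mm: 30 mm then stands out of the block and it rests loose on the rod.
- vise_jaws (a point): Middle of the jaw tops of the dark cast-iron bench vise (bolted down): midway between the jaws and midway along their width, in the plane of their tops, 125 mm above the bench. Jaws 100 mm wide, tops flat and level, each 36 mm thick, clamped 12 mm apart. y runs along the jaws, x across them (the screw and handle at -x), z up.
- vise: The same vise with the knockout rod in it; origin on the bench straight below vise_jaws, same axes. The rod: steel, 12 mm thick, upright, its flat top (edge chamfered 1 x 2 mm) 42 mm above the jaw tops (167 mm above the bench). It stands midway between the jaws (x = 0) but was clamped by eye: anywhere within 24 mm of the middle along y. It does not give.
- tray_floor (a point): Blue pressed-steel tray, 200 mm along x, 140 mm along y, 32 mm high, walls and floor 4 mm, fixed to the bench. This point is the middle of its inner floor, 4 mm above the bench; z up. The two finished bosses stand in its +x half; the -x half is empty.
- done_a: Finished boss, the same as the stuck one, standing in the tray. Origin at the centre of its underside. Leave alone.
- done_b: Second finished boss in the tray, likewise. Leave alone.
- magnet: Red arrow-shaped welding magnet, about 90 x 60 x 14 mm, flat on the bench about 12 cm from the nest block, on its +x side. Origin at the centre of its underside. Leave alone.
- flange: Rusty oval exhaust flange plate, 100 x 58 x 10 mm, flat on the bench. Origin at the centre of its underside. Leave alone.
- brush: Wire brush, 220 mm long, lying on the bench. Leave alone.
- hammer: Hammer, 260 mm long, lying on the bench. Leave alone.
- can_a: Spray can, 66 mm across, 196 mm high, standing. Leave alone.
- can_b: Second spray can, the same size. Leave alone.
There are look-alikes about, which are no part of the job. Of the things shaped like the part that bears nest_mid, the aluminium one is meant.

How it is judged:
On the way, in this order (a step that is already met when the one before it is completed fails the run):
1. the block is over the rod, the rod has entered the hole in its underside, and the boss is still stuck home in the pocket (z of nest_mid in the frame of vise_jaws below 0.062 m and x of nest_mid in the frame of vise_jaws between -0.006 and 0.006 m and y of nest_mid in the frame of vise_jaws between -0.029 and 0.029 m and angle between nest_mid's own z axis and vertical below 0.15 rad and z of boss_mid in the frame of nest_mid below 0.012 m).
2. the block sits flat on the vise jaws over the rod, which has pushed the boss up out of its grip (z of nest_mid in the frame of vise_jaws below 0.028 m and angle between nest_mid's own z axis and vertical below 0.06 rad and z of boss_mid in the frame of nest_mid above 0.031 m and horizontal distance between boss_mid and nest_mid below 0.006 m), for 0.2 s.
At the end, for the whole second after the job is handed in: The nest block sits flat on the vise jaws (within 3 mm in height, tilted less than 3 degrees) with the rod through its hole, and the boss stands upright (within 6 degrees), at rest, on the floor of the tray (z of nest_mid in the frame of vise_jaws between 0.022 and 0.028 m and x of nest_mid in the frame of vise_jaws between -0.006 and 0.006 m and y of nest_mid in the frame of vise_jaws between -0.029 and 0.029 m and angle between nest_mid's own z axis and vertical below 0.06 rad and x of boss_mid in the frame of tray_floor between -0.085 and 0.085 m and y of boss_mid in the frame of tray_floor between -0.055 and 0.055 m and z of boss_mid in the frame of tray_floor below 0.022 m and angle between boss_mid's own z axis and vertical below 0.1 rad and linear speed of boss below 0.02 m/s); the robot touches nothing.
It fails at once if the nest block is forced or slammed against the rod's top or the vise: more than 40 N between them (contact force between nest and vise above 40 N).
It fails at once if the rod is slammed into the boss: more than 40 N between them (contact force between boss and vise above 40 N).
It fails at once if a finished boss is moved more than 15 mm or knocked over (distance of any of done_a, done_b from where it was at the start of the episode above 0.015 m or angle between any of done_a, done_b's own z axis and vertical above 0.5 rad).
It fails at once if another thing on the bench is moved more than 25 mm (distance of any of magnet, flange, brush, hammer, can_a, can_b from where it was at the start of the episode above 0.025 m).
It also fails if it takes over 72 s, if anything falls off the work surface, if the arm or the gripper's body presses on something with over 40 N, if the wrist force passes 120 N, or if a joint passes its speed limit or range.

## Working session

There is one attempt and no reset: what is moved stays moved. The work goes in short steps, Python scripts to look and compute and a tool call to move; the robot and the scene stay as the last step left them, time stands still between calls to the robot, and variables do not carry over. Pictures are saved under pics/ and viewed, at most 10 in all, crops included, and the job is handed in when it is done.

Besides the shell and the picture viewer there is one more tool, called after "Call:" as name([rows], argument=value, ...), one row to a line, values as JSON. send_rows: Moves the arm, as the interface text tells. Its arguments: {"type":"object","properties":{"commands":{"type":"array"},"grip_force":{"type":"number"}},"required":["commands"]}

```bash
mkdir -p pics; cat > h.py <<'E'
import numpy as np, cv2
from rig import status, grab_frame, get_calibration, env
def world(c,d):
    h,w=d.shape; u,v=np.meshgrid(np.arange(w),np.arange(h))
    p=np.stack([(u-c['cx'])/c['fx']*d,-(v-c['cy'])/c['fy']*d,-d,np.ones_like(d)],-1)
    return (p@np.linalg.inv(np.array(c['view'])).T)[...,:3]
def shot(n,tag):
    c=get_calibration(n); rgb,d=grab_frame(n)
    cv2.imwrite(f'pics/{tag}.png',rgb[...,::-1]); np.savez(f'{tag}.npz',rgb=rgb,d=d,W=world(c,d),**{k:np.array(c[k]) for k in('fx','fy','cx','cy','view')})
    return rgb,d,c
def ray(c,u,v,z):
    i=np.linalg.inv(np.array(c['view'])); o=i[:3,3]
    r=i[:3,:3]@np.array([(u-c['cx'])/c['fx'],-(v-c['cy'])/c['fy'],-1]); return o+r*(z-o[2])/r[2]
E
python3 - <<'E'
from h import *
for n in('scene','side','wrist'):
    r,d,c=shot(n,n+'0'); print(n,{k:v for k,v in c.items()},(d>0).mean())
print(status.observe(),env.pinch_z)
E
```

```text
scene {'fx': 471.21738069334134, 'fy': 471.21738069334134, 'cx': 320.899359702239, 'cy': 240.42020219166074, 'view': array([[-0.67216051,  0.74021144,  0.01694891,  0.3830479 ],
       [-0.50829473, -0.47796789,  0.71636804,  0.22262607],
       [ 0.53836485,  0.47289927,  0.69751672, -1.54943049],
       [ 0.        ,  0.        ,  0.        ,  1.        ]])} 0.9962727864583333
side {'fx': 480.51562515262384, 'fy': 480.51562515262384, 'cx': 320.2756160092182, 'cy': 245.39945622596107, 'view': array([[ 0.97958476, -0.20047688,  0.0149237 , -0.57844776],
       [ 0.10882831,  0.59125141,  0.79911086, -0.14442142],
       [-0.16902691, -0.7811727 ,  0.60099843, -0.95998516],
       [ 0.        ,  0.        ,  0.        ,  1.        ]])} 0.9960904947916667
wrist {'fx': 332.1669831654832, 'fy': 332.1669831654832, 'cx': 319.0442922655882, 'cy': 237.14579520574588, 'view': array([[ 9.99997768e-01, -3.25079677e-04, -2.08761306e-03,
        -5.98834870e-01],
       [-2.12611429e-04,  9.67592698e-01, -2.52515989e-01,
         2.89559654e-02],
       [ 2.10204697e-03,  2.52515870e-01,  9.67590470e-01,
        -3.90539880e-01],
       [ 0.00000000e+00,  0.00000000e+00,  0.00000000e+00,
         1.00000000e+00]])} 0.987265625
{'time_s': 0.15, 'joints': array([-8.53943000e-02,  1.30999007e-01,  1.48910067e+00,  2.08691365e-05,
        1.52298457e+00, -8.53893946e-02]), 'qvel': array([-0.0009233 , -0.00026911, -0.00282241,  0.00108085, -0.00076957,
        0.00040367]), 'joint_torque': array([ 8.59073725e-05, -5.60473788e+01, -4.92333663e+01,  7.68201635e-02,
        3.05504061e-02, -1.41810942e-04]), 'ee_pos': array([5.99533123e-01, 7.36251136e-05, 2.17782362e-01]), 'tool_rot': array([-2.22063161e+00, -2.22061846e+00,  1.48382435e-03]), 'wrist_force': array([-0.1947678 , -0.261801  ,  0.02281042]), 'moment': array([-0.03136106, -0.00716889,  0.01309187]), 'gripper_force': 0.0, 'opening': 0.9979118255194016} -0.0188
```

View pics/scene0.png

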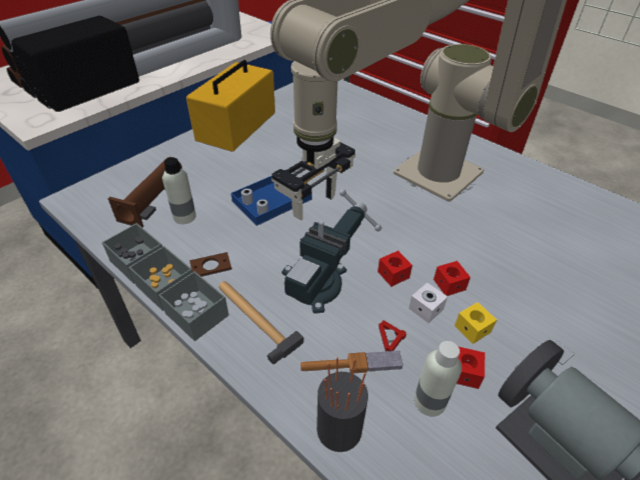

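View pics/side0.png

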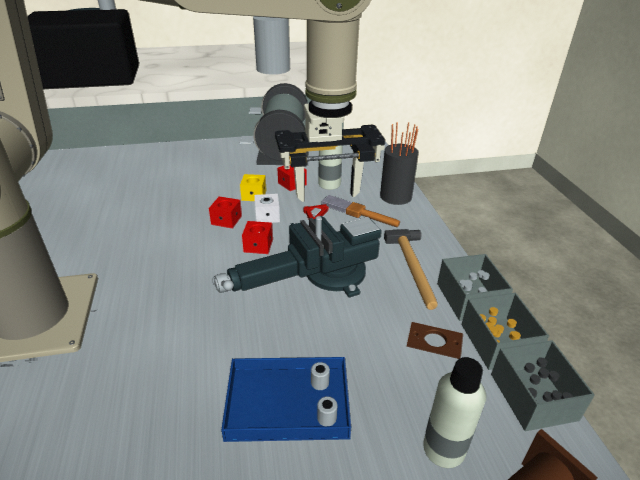

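Candidates, by scene pixel: the aluminium block with a boss in it (429,301); red blocks (395,267), (452,277) and (469,366); yellow block (475,322). I choose (429,301), which is (267,208) in the side view. The vise is at scene (325,240) with the rod between its jaws, and the tray at (262,200). I'll measure these and crop the chosen block.

```bash
python3 - <<'E'
from h import *
def L(t): return dict(np.load(t+'.npz'))
S=L('scene0');D=L('side0')
cv2.imwrite('pics/crop1.png',cv2.resize(np.hstack([S['rgb'][225:375,370:520],D['rgb'][150:300,200:350]])[...,::-1],(800,400),interpolation=cv2.INTER_CUBIC))
for n,I,(u,v) in(('scene',S,(429,301)),('side',D,(267,208))):
    W=I['W'];m=np.zeros(W.shape[:2],bool);m[v-40:v+40,u-40:u+40]=1
    hsv=cv2.cvtColor(I['rgb'],cv2.COLOR_RGB2HSV)
    g=m&(W[...,2]>.044)&(W[...,2]<.058)&(hsv[...,1]<60)
    k,lab,st,ce=cv2.connectedComponentsWithStats(g.astype(np.uint8))
    i=1+np.argmax(st[1:,4]);P=W[lab==i]
    print(n,'nest top',len(P),np.median(P[:,2]),cv2.minAreaRect((P[:,:2]*1000).astype(np.float32)))
    # other blocks tops
    g=(W[...,2]>.045)&(W[...,2]<.056)&(hsv[...,1]>150)&(W[...,0]>.2)&(np.abs(W[...,1])<.8)
    k,lab,st,ce=cv2.connectedComponentsWithStats(g.astype(np.uint8))
    for i in range(1,k):
        if st[i,4]>60:
            P=W[lab==i];print('  blk',ce[i].round(),cv2.minAreaRect((P[:,:2]*1000).astype(np.float32)))
    # vise jaw plane
    q=cv2.inRange(W[...,2],.117,.133)>0; q&=(W[...,0]>.3)&(W[...,0]<.9)&(np.abs(W[...,1])<.3)
    k,lab,st,ce=cv2.connectedComponentsWithStats(q.astype(np.uint8))
    for i in range(1,k):
        if st[i,4]>40:
            P=W[lab==i];print('  jaw',ce[i].round(),st[i,4],np.median(P[:,2]),cv2.minAreaRect((P[:,:2]*1000).astype(np.float32)))
    q=(W[...,2]>.14)&(W[...,2]<.175)&(W[...,0]>.3)&(W[...,0]<.9)&(np.abs(W[...,1])<.3)
    k,lab,st,ce=cv2.connectedComponentsWithStats(q.astype(np.uint8))
    for i in range(1,k):
        if st[i,4]>10:
            P=W[lab==i];print('  tall',ce[i].round(),st[i,4],P.min(0),P.max(0),np.median(P,0))
    b=(hsv[...,0]>105)&(hsv[...,0]<130)&(hsv[...,1]>150)&(W[...,2]>-.01)&(W[...,2]<.04)&(W[...,0]>.1)
    k,lab,st,ce=cv2.connectedComponentsWithStats(b.astype(np.uint8));i=1+np.argmax(st[1:,4]);P=W[lab==i]
    T=P[P[:,2]>.029];print('  tray rim',cv2.minAreaRect((T[:,:2]*1000).astype(np.float32)),T[:,2].max(), 'floor',np.median(P[P[:,2]<.012][:,2]))
    q=(W[...,2]>.036)&(W[...,2]<.05);x,y,w,h=st[i,:4];mm=np.zeros_like(q);mm[y-10:y+h,x:x+w]=1
    k,lab,st,ce=cv2.connectedComponentsWithStats((q&mm).astype(np.uint8))
    for i in range(1,k):
        if st[i,4]>15:
            P=W[lab==i];print('  done',ce[i].round(),P.mean(0),np.ptp(P,0))
E
```

```text
scene nest top 581 0.05170476735224028 ((503.759765625, 281.6324462890625), (61.264122009277344, 64.25125885009766), 85.49502563476562)
  blk [229. 133.] ((341.2103271484375, -603.8961791992188), (120.87736511230469, 256.89453125), 70.81520080566406)
  blk [395. 263.] ((468.3465270996094, 158.9844970703125), (60.68301773071289, 63.36131286621094), 72.80425262451172)
  blk [453. 273.] ((397.304931640625, 283.264404296875), (62.31229782104492, 62.636409759521484), 64.81396484375)
  blk [477. 317.] ((478.4641418457031, 394.5710754394531), (60.34247970581055, 62.39996337890625), 74.84896850585938)
  blk [473. 362.] ((591.5467529296875, 443.76116943359375), (63.647621154785156, 53.154720306396484), 28.824678421020508)
  jaw [325. 240.] 964 0.12413384400617683 ((580.795166015625, 18.821571350097656), (87.98948669433594, 101.22509002685547), 14.255414962768555)
  tall [320. 227.] 55 [0.57754772 0.00202448 0.14026958] [0.59144174 0.01435079 0.17085036] [0.58741265 0.00961118 0.15765426]
  tall [330. 382.] 309 [0.83137193 0.27501077 0.14002918] [0.89988908 0.29994618 0.174311  ] [0.86821756 0
[... 1419 characters left out ...]
581.1126708984375, 51.208717346191406), (35.15777587890625, 12.971726417541504), 79.24152374267578)
  tall [403. 153.] 73 [0.84131054 0.27243261 0.14004123] [0.88637189 0.29956183 0.17438308] [0.86499885 0.28926292 0.14204407]
  tall [318. 222.] 80 [ 0.57979778 -0.00090093  0.14072895] [0.59112977 0.01161522 0.167976  ] [0.5853671  0.00302174 0.15680128]
  tray rim ((474.1610412597656, -291.3595886230469), (142.5687713623047, 199.15235900878906), 80.32886505126953) 0.0350351812436025 floor 0.0037200967606498825
  done [320. 370.] [ 0.53480112 -0.26752496  0.04106649] [0.03143826 0.03192782 0.00848052]
  done [327. 405.] [ 0.53182207 -0.33781141  0.04110623] [0.03122462 0.0316143  0.0086048 ]
```

View pics/crop1.png

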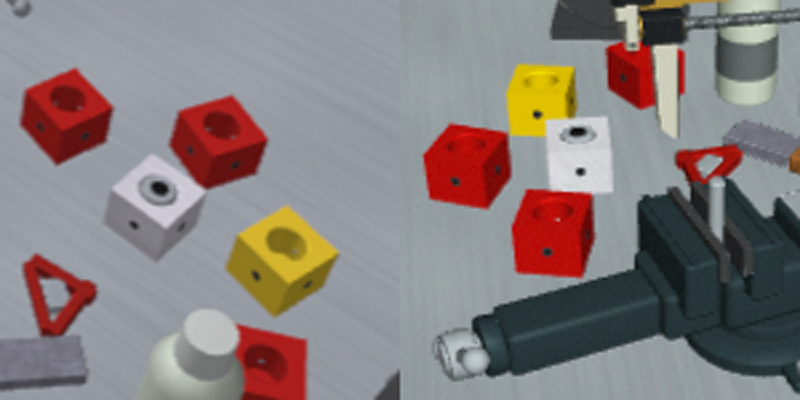

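View pics/wrist0.png

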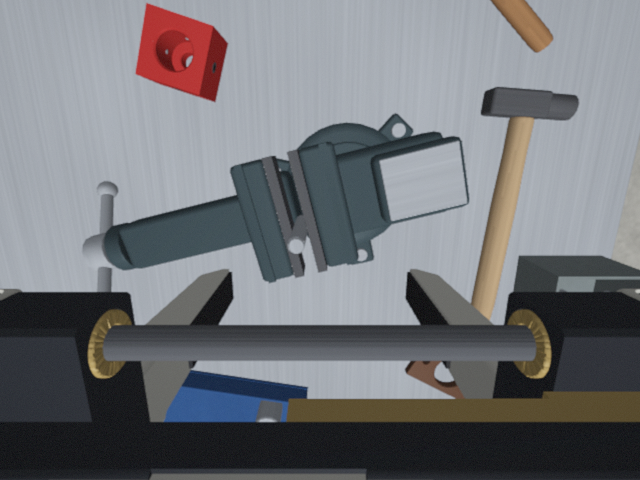

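The crop shows the aluminium block with the boss in it, at scene (429,301). It has a red neighbour on its −x side and a yellow one on +y. The wrist view shows the rod at (296,245). I'll grasp along y, so I'm turning +85° and taking a closer look with the wrist camera.

Call:
send_rows([
  [-0.4,2.8,0.2,0,0,7,0.72],
  [-0.4,2.8,0.2,0,0,7,0.72],
  [-0.4,2.8,0.2,0,0,7,0.72],
  [-0.4,2.8,0.2,0,0,7,0.72],
  [-0.4,2.8,0.2,0,0,7,0.72],
  [-0.4,2.8,0,0,0,7,0.72],
  [-0.4,2.8,0,0,0,7,0.72],
  [-0.4,2.8,0,0,0,7,0.72],
  [-0.4,2.8,0,0,0,7,0.72],
  [-0.4,2.8,0,0,0,7,0.72],
], grip_force=30)

```text
time_s: 0.98
ee_pos: [0.5594, 0.2813, 0.2282]
tool_rot: [-0.536, -3.095, 0.0]
wrist_force: [0.1, 0.5, 0.4]
opening: 0.86
gripper_force: 0.0
```

Call:
send_rows([
  [0,0,0,0,0,5,0.72],
  [0,0,0,0,0,5,0.72],
  [0,0,0,0,0,5,0.72],
  [0,0,0,0,0,0,0.72],
  [0,0,0,0,0,0,0.72],
  [0,0,0,0,0,0,0.72],
  [0,0,0,0,0,0,0.72],
  [0,0,0,0,0,0,0.72],
  [0,0,0,0,0,0,0.72],
  [0,0,0,0,0,0,0.72],
])

```text
time_s: 1.82
ee_pos: [0.56, 0.2799, 0.2286]
tool_rot: [0.138, 3.139, -0.0]
wrist_force: [-0.5, 0.4, 0.5]
opening: 0.86
gripper_force: 0.0
```

```bash
python3 - <<'E'
from h import *
r,d,c=shot('wrist','wrist1'); W=world(c,d);s=status.observe();print(s['ee_pos'],s['tool_rot'],s['opening'],s['joints'])
hsv=cv2.cvtColor(r,cv2.COLOR_RGB2HSV)
g=(W[...,2]>.045)&(W[...,2]<.056)&(hsv[...,1]<70)&(np.abs(W[...,0]-.505)<.05)&(np.abs(W[...,1]-.281)<.05)
k,lab,st,ce=cv2.connectedComponentsWithStats(g.astype(np.uint8));i=1+np.argmax(st[1:,4]);P=W[lab==i]
print(len(P),np.median(P[:,2]),cv2.minAreaRect((P[:,:2]*1000).astype(np.float32)),ce[i],st[i])
E
```

```text
[0.5600454  0.27993189 0.22866146] [1.37900893e-01 3.13852175e+00 1.18538154e-05] 0.8591044698157997 [ 3.81658121e-01  1.96642010e-01  1.39653374e+00 -1.08021502e-05
  1.54837479e+00 -1.10131811e+00]
3459 0.05049405032901905 ((503.19976806640625, 282.3606872558594), (59.259002685546875, 60.137638092041016), 86.22727966308594) [316.08846487 162.9034403 ] [ 286  133   60   62 3459]
```

View pics/wrist1.png

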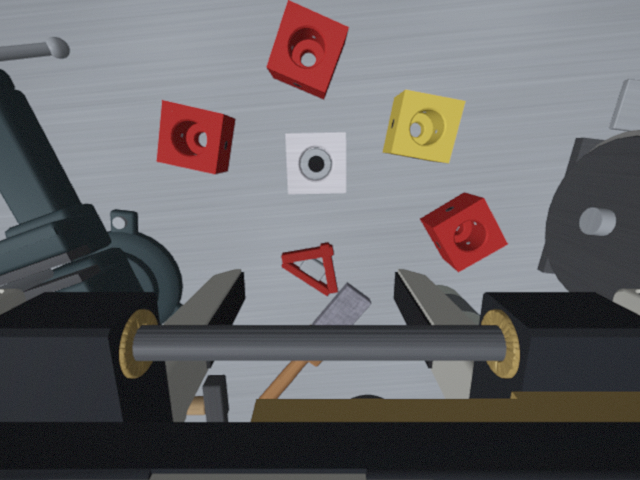

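The wrist view shows the nest top at pixel (316,163), with the boss home in its pocket and no clutter where the fingers go. It measures (503, 282) mm, height 50.5 mm and 59×60 mm in size, which agrees with the text. I'll go down and grip.

Call:
send_rows([
  [-2,0.1,0,0,0,1,0.72],
  [-2,0.1,0,0,0,0,0.72],
  [-1.65,0,0,0,0,0,0.72],
  [0,0,-3.5,0,0,0,0.72],
  [0,0,-4,0,0,0,0.72],
  [0,0,-4,0,0,0,0.72],
  [0,0,-4,0,0,0,0.72],
  [0,0,-3,0,0,0,0.72],
  [0,0,-2,0,0,0,0.72],
  [0,0,-1,0,0,0,0.72],
])

```text
time_s: 2.7
ee_pos: [0.501, 0.2808, 0.0097]
tool_rot: [-0.11, -3.135, 0.004]
wrist_force: [-0.9, -1.0, 0.4]
opening: 0.862
gripper_force: 0.0
```

Call:
send_rows([
  [0,0,0,0,0,0,0.72],
  [0,0,0,0,0,0,0.3],
  [0,0,0,0,0,0,0.1],
  [0,0,0,0,0,0,-1],
  [0,0,0,0,0,0,-1],
  [0,0,0,0,0,0,-1],
  [0,0,0,0,0,0,-1],
  [0,0,0,0,0,0,-1],
  [0,0,0,0,0,0,-1],
  [0,0,0,0,0,0,-1],
], grip_force=50)

```text
time_s: 3.53
ee_pos: [0.5051, 0.2825, 0.0158]
tool_rot: [0.11, 3.137, 0.002]
wrist_force: [-1.0, -0.4, 6.5]
opening: 0.643
gripper_force: 50.0
```

Call:
send_rows([
  [0,0,0.5,0,0,0,-1],
  [0,0,1.5,0,0,0,-1],
  [0,0,3,0,0,0,-1],
  [0,0,3,0,0,0,-1],
  [0,0,3,0,0,0,-1],
  [0,0,3,0,0,0,-1],
  [0,0,3,0,0,0,-1],
  [0,0,3,0,0,0,-1],
  [0,0,3,0,0,0,-1],
  [0,0,1,0,0,0,-1],
])

```text
time_s: 4.37
ee_pos: [0.5048, 0.2827, 0.259]
tool_rot: [0.109, 3.134, 0.005]
wrist_force: [0.4, 1.1, -4.3]
opening: 0.642
gripper_force: 50.0
```

```bash
python3 - <<'E'
from h import *
a=np.radians(14); ax=np.array([np.cos(a),np.sin(a)]); ay=np.array([-ax[1],ax[0]])
for t in('wrist0','scene0','side0'):
    I=dict(np.load(t+'.npz'));W=I['W']
    q=(W[...,2]>.135)&(W[...,2]<.18)&(np.hypot(W[...,0]-.585,W[...,1]-.005)<.02)
    vv,uu=np.where(q); print(t,len(uu),uu.min(),uu.max(),vv.min(),vv.max())
    g=q&(W[...,2]>.16); P=W[g]; print('  top pts',P.mean(0),np.median(P[:,2]),P.min(0),P.max(0))
    if t=='wrist0':
        g=cv2.cvtColor(I['rgb'],cv2.COLOR_RGB2GRAY)
        print(g[230:262:2,280:316:2])
    else:
        # shaft side edges: axis from top row centre
        v=vv.min(); us=uu[vv<=v+6]; u=(us.min()+us.max())/2
        print('  ray',[ray(I,u,v+dv,.167) for dv in(0,1,2,3)],u,v)
    # jaw tops refined
    q=(abs(W[...,2]-.124)<.007)&(abs(W[...,0]-.58)<.08)&(abs(W[...,1]-.018)<.08)
    P=(W[q][:,:2]*1000).astype(np.float32); print('  jaw',len(P),np.median(W[q][:,2]),cv2.minAreaRect(P))
E
```

```text
wrist0 391 288 306 227 253
  top pts [0.58384856 0.00863198 0.16637197] 0.1667947166613049 [0.5778518  0.00208656 0.1602006 ] [0.58958663 0.01395298 0.16861521]
[[ 62  92  92  94  93  91  76  89  90  89  89  88  91  82  91  92  94  94]
 [ 66  80  91  93  93  90  86  87  87  89  88  90  89  81  82  94  93  93]
 [ 71  73  91  95  91  89  87  89  89  87  91  88  90  84  72  93  92  92]
 [ 72  62  95  94  92  88  92  98 103 100  91  88  86 123  95  89  93  93]
 [ 77  68  98  92  91 104 107 125 119 113 100  91  86 152 169  94  93  94]
 [ 81  70  73  92 102 119 159 175 177 171 140 105 101 161 178 116  92  93]
 [ 83  69  63  91 105 165 180 176 177 176 177 146 122 171 179 135  91  90]
 [ 82  74  64  89 137 180 179 176 175 177 176 171 136 175 177 159  91  93]
 [ 83  79  68  80 144 179 183 176 174 177 174 175 156 177 179 175 103  92]
 [ 82  78  70  76 139 176 181 178 176 177 175 171 169 177 178 175 117  91]
 [ 82  84  74  65 110 159 181 180 176 177 176 167 178 176 178 175 150  89]
 [ 80  85  75  64  80 104 148 177 177 170 138 161 179 177 179 175 156  92]
 [ 84  81  80  67  74  93  89  99  99  
[... 696 characters left out ...]
array([0.58796987, 0.00974019, 0.167     ])] 320.0 221
  jaw 960 0.12412276083004087 ((580.795166015625, 18.821571350097656), (87.98948669433594, 101.22509002685547), 14.255414962768555)
side0 91 316 321 216 232
  top pts [0.58534174 0.00529896 0.16475111] 0.16528461213484413 [5.80094460e-01 4.95494537e-04 1.60158521e-01] [0.59112977 0.01161522 0.167976  ]
  ray [array([0.58649565, 0.01067617, 0.167     ]), array([0.58577761, 0.00711406, 0.167     ]), array([0.58506386, 0.00357328, 0.167     ]), array([5.84354369e-01, 5.36444214e-05, 1.67000000e-01])] 318.5 216
  jaw 1020 0.12234303631270149 ((582.2960815429688, 17.785930633544922), (84.4446792602539, 102.02204895019531), 13.994219779968262)
```

Call:
send_rows([
  [0.5,-2,0,0,0,0,-1],
  [1,-3.5,0,0,0,0,-1],
  [1,-3.5,-0.4,0,0,0,-1],
  [1,-3.5,-0.4,0,0,0,-1],
  [1,-3.5,-0.4,0,0,0,-1],
  [1,-3.5,-0.4,0,0,0,-1],
  [1,-3.5,-0.4,0,0,0,-1],
  [1,-3,0,0,0,0,-1],
  [0.4,-1.5,0,0,0,0,-1],
  [0,0,0,0,0,0,-1],
])

```text
time_s: 5.2
ee_pos: [0.5822, 0.0032, 0.2314]
tool_rot: [-0.116, -3.137, 0.002]
wrist_force: [0.6, -1.0, -6.2]
opening: 0.643
gripper_force: 50.0
```

Call:
send_rows([
  [0,0,0,0,0,0,-1],
  [0,0,0,0,0,0,-1],
  [0,0,0,0,0,0,-1],
  [0,0,0,0,0,0,-1],
  [0,0,0,0,0,0,-1],
  [0,0,0,0,0,0,-1],
  [0,0,0,0,0,0,-1],
  [0,0,0,0,0,0,-1],
  [0,0,0,0,0,0,-1],
  [0,0,0,0,0,0,-1],
])

```text
time_s: 6.03
ee_pos: [0.5825, 0.0071, 0.2336]
tool_rot: [-0.11, -3.14, 0.0]
wrist_force: [-0.2, -1.0, -5.1]
opening: 0.643
gripper_force: 50.0
```

```bash
python3 - <<'E'
from h import *
I=dict(np.load('wrist0.npz'));print('rod',ray(I,296,245.5,.167))
s=status.observe();print(s['ee_pos'],s['tool_rot'],s['wrist_force'])
ims=[]
for n in('scene','side','wrist'):
    r,d,c=shot(n,n+'2');W=world(c,d);ims.append(r)
    x,y,z=s['ee_pos']
    q=(abs(W[...,0]-x)<.045)&(abs(W[...,1]-y)<.045)&(W[...,2]>z-.03)&(W[...,2]<z+.045)
    if q.sum()<20: print(n,'none');continue
    vv,uu=np.where(q);print(n,q.sum(),uu.min(),uu.max(),vv.min(),vv.max())
    t=q&(abs(W[...,2]-(z+.034))<.006);P=W[t]
    if len(P)>20: print('  top',len(P),np.median(P[:,2]),cv2.minAreaRect((P[:,:2]*1000).astype(np.float32)))
a=ims[0][130:290,240:400];b=ims[1][130:290,240:400]
w=ims[2][240:480,160:480]
cv2.imwrite('pics/c2.png',np.hstack([cv2.resize(np.vstack([a,b]),(300,600)),cv2.resize(w,(500,375)) if 0 else cv2.copyMakeBorder(cv2.resize(w,(500,375)),0,225,0,0,0)])[...,::-1])
E
```

```text
rod [0.58352747 0.0079177  0.167     ]
[0.58248868 0.00706344 0.23362714] [-1.09583510e-01 -3.13966161e+00  7.48120804e-06] [-0.21937757 -0.98458932 -5.10686321]
scene 918 303 340 178 216
  top 420 0.2693958302854341 ((592.443359375, 5.860420227050781), (85.51092529296875, 49.29286575317383), 72.20773315429688)
side 951 301 335 166 204
  top 316 0.2674823680569467 ((582.3299560546875, -1.0074806213378906), (74.6303939819336, 60.72980880737305), 85.93180847167969)
wrist 17849 205 428 221 371
  top 13952 0.2681585782106388 ((580.7261962890625, 6.924537658691406), (89.2629623413086, 61.424461364746094), 86.19071960449219)
```

View pics/c2.png

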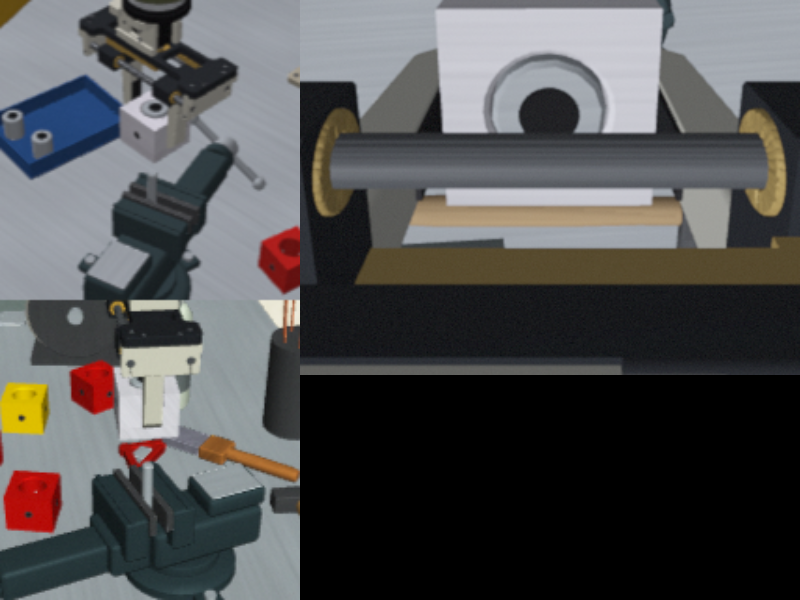

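The wrist view shows the block level, with the boss home. Its top is at z=0.268, so the underside is at 0.218 and its centre is 1.8 mm behind the TCP in x. The rod is at (583.5, 7.9). I'll align and lower to about 4 mm above the rod.

Call:
send_rows([
  [0.1,0.03,0,0,0,0,-1],
  [0.1,0.03,0,0,0,0,-1],
  [0.08,0.02,-0.5,0,0,0,-1],
  [0,0,-1,0,0,0,-1],
  [0,0,-1,0,0,0,-1],
  [0,0,-1,0,0,0,-1],
  [0,0,-0.7,0,0,0,-1],
  [0,0,-0.4,0,0,0,-1],
  [0,0,0,0,0,0,-1],
  [0,0,0,0,0,0,-1],
])

```text
time_s: 7.02
ee_pos: [0.5851, 0.0078, 0.1873]
tool_rot: [-0.11, -3.139, -0.0]
wrist_force: [-0.1, -0.2, -6.0]
opening: 0.64
gripper_force: 50.0
```

Call:
send_rows([
  [0,0,-0.05,0,0,0,-1],
  [0,0,-0.03,0,0,0,-1],
  [0,0,-0.03,0,0,0,-1],
  [0,0,-0.03,0,0,0,-1],
  [0,0,-0.03,0,0,0,-1],
  [0,0,-0.03,0,0,0,-1],
  [0,0,0,0,0,0,-1],
  [0,0,0,0,0,0,-1],
  [0,0,0,0,0,0,-1],
  [0,0,0,0,0,0,-1],
])

```text
time_s: 7.85
ee_pos: [0.5853, 0.0078, 0.1857]
tool_rot: [0.11, 3.14, 0.0]
wrist_force: [0.1, -0.6, -5.7]
opening: 0.646
gripper_force: 50.0
```

```bash
python3 - <<'E'
from h import *
s=status.observe();print(s['ee_pos'],s['wrist_force'],s['moment'])
W=None
for n in('side','scene'):
    shot(n,n+'3')
a=cv2.imread('pics/side3.png')[160:280,250:390];b=cv2.imread('pics/scene3.png')[160:280,250:390]
cv2.imwrite('pics/c3.png',cv2.resize(np.hstack([a,b]),(800,343),interpolation=cv2.INTER_CUBIC))
E
```

```text
[0.58532326 0.00781172 0.18565408] [ 0.0677869  -0.61963779 -5.69002255] [ 0.11124947 -0.04447087 -0.00962546]
```

View pics/c3.png

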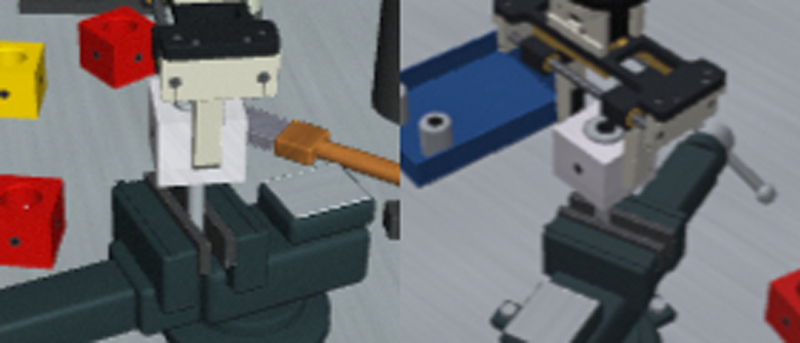

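In both views the block hangs centred just above the rod. I'll go on down slowly, feeling for contact.

Call:
send_rows([
  [0,0,-0.05,0,0,0,-1],
  [0,0,-0.05,0,0,0,-1],
  [0,0,-0.05,0,0,0,-1],
  [0,0,-0.05,0,0,0,-1],
  [0,0,-0.05,0,0,0,-1],
  [0,0,-0.05,0,0,0,-1],
  [0,0,-0.05,0,0,0,-1],
  [0,0,0,0,0,0,-1],
  [0,0,0,0,0,0,-1],
  [0,0,0,0,0,0,-1],
])

```text
time_s: 8.78
ee_pos: [0.5853, 0.0078, 0.1822]
tool_rot: [0.11, 3.14, -0.0]
wrist_force: [0.5, 0.8, -6.4]
opening: 0.639
gripper_force: 50.0
```

Call:
send_rows([
  [0,0,-0.03,0,0,0,-1],
  [0,0,-0.03,0,0,0,-1],
  [0,0,-0.03,0,0,0,-1],
  [0,0,-0.03,0,0,0,-1],
  [0,0,0,0,0,0,-1],
  [0,0,0,0,0,0,-1],
  [0,0,0,0,0,0,-1],
  [0,0,0,0,0,0,-1],
  [0,0,0,0,0,0,-1],
  [0,0,0,0,0,0,-1],
])

```text
time_s: 9.62
ee_pos: [0.5853, 0.0078, 0.181]
tool_rot: [0.11, 3.14, 0.0]
wrist_force: [0.4, 0.8, -5.6]
opening: 0.644
gripper_force: 50.0
```

Call:
send_rows([
  [0,0,-0.03,0,0,0,-1],
  [0,0,-0.03,0,0,0,-1],
  [0,0,-0.03,0,0,0,-1],
  [0,0,-0.03,0,0,0,-1],
  [0,0,-0.03,0,0,0,-1],
  [0,0,-0.03,0,0,0,-1],
  [0,0,0,0,0,0,-1],
  [0,0,0,0,0,0,-1],
  [0,0,0,0,0,0,-1],
  [0,0,0,0,0,0,-1],
])

```text
time_s: 10.45
ee_pos: [0.5853, 0.0078, 0.1792]
tool_rot: [0.11, 3.14, 0.0]
wrist_force: [0.2, 0.7, -6.6]
opening: 0.644
gripper_force: 50.0
```

Call:
send_rows([
  [0,0,-0.03,0,0,0,-1],
  [0,0,-0.03,0,0,0,-1],
  [0,0,-0.03,0,0,0,-1],
  [0,0,-0.03,0,0,0,-1],
  [0,0,-0.03,0,0,0,-1],
  [0,0,-0.03,0,0,0,-1],
  [0,0,0,0,0,0,-1],
  [0,0,0,0,0,0,-1],
  [0,0,0,0,0,0,-1],
  [0,0,0,0,0,0,-1],
])

```text
time_s: 11.28
ee_pos: [0.5853, 0.0078, 0.1774]
tool_rot: [0.11, 3.14, -0.0]
wrist_force: [-0.1, -0.8, -5.0]
opening: 0.642
gripper_force: 50.0
```

The rod is in the hole, more than 5 mm past its top with no contact force. I'll continue to the boss and then press slowly.

Call:
send_rows([
  [0,0,-0.08,0,0,0,-1],
  [0,0,-0.08,0,0,0,-1],
  [0,0,-0.08,0,0,0,-1],
  [0,0,-0.08,0,0,0,-1],
  [0,0,-0.08,0,0,0,-1],
  [0,0,-0.08,0,0,0,-1],
  [0,0,-0.08,0,0,0,-1],
  [0,0,-0.04,0,0,0,-1],
  [0,0,0,0,0,0,-1],
  [0,0,0,0,0,0,-1],
])

```text
time_s: 12.12
ee_pos: [0.5853, 0.0078, 0.1713]
tool_rot: [-0.11, -3.14, 0.0]
wrist_force: [0.3, -0.7, -6.0]
opening: 0.645
gripper_force: 50.0
```

Call:
send_rows([
  [0,0,-0.03,0,0,0,-1],
  [0,0,-0.03,0,0,0,-1],
  [0,0,-0.03,0,0,0,-1],
  [0,0,-0.03,0,0,0,-1],
  [0,0,-0.03,0,0,0,-1],
  [0,0,-0.03,0,0,0,-1],
  [0,0,-0.03,0,0,0,-1],
  [0,0,-0.03,0,0,0,-1],
  [0,0,-0.03,0,0,0,-1],
  [0,0,-0.03,0,0,0,-1],
], grip_force=60)

```text
time_s: 12.95
ee_pos: [0.5854, 0.0078, 0.1687]
tool_rot: [0.11, 3.139, -0.0]
wrist_force: [-2.6, -0.1, -0.6]
opening: 0.638
gripper_force: 60.0
```

Contact with the boss at TCP z=0.1687, as predicted. I'll press on steadily.

Call:
send_rows([
  [0,0,-0.03,0,0,0,-1],
  [0,0,-0.03,0,0,0,-1],
  [0,0,-0.03,0,0,0,-1],
  [0,0,-0.03,0,0,0,-1],
  [0,0,-0.03,0,0,0,-1],
  [0,0,-0.03,0,0,0,-1],
  [0,0,-0.03,0,0,0,-1],
  [0,0,-0.03,0,0,0,-1],
  [0,0,-0.03,0,0,0,-1],
  [0,0,-0.03,0,0,0,-1],
])

```text
time_s: 13.78
ee_pos: [0.5856, 0.0078, 0.1654]
tool_rot: [0.11, 3.139, -0.0]
wrist_force: [0.1, -0.5, 3.7]
opening: 0.645
gripper_force: 60.0
```

Call:
send_rows([
  [0,0,-0.03,0,0,0,-1],
  [0,0,-0.03,0,0,0,-1],
  [0,0,-0.03,0,0,0,-1],
  [0,0,-0.03,0,0,0,-1],
  [0,0,-0.03,0,0,0,-1],
  [0,0,-0.03,0,0,0,-1],
  [0,0,-0.03,0,0,0,-1],
  [0,0,-0.03,0,0,0,-1],
  [0,0,-0.03,0,0,0,-1],
  [0,0,-0.03,0,0,0,-1],
])

```text
time_s: 14.62
ee_pos: [0.5853, 0.0078, 0.1623]
tool_rot: [-0.11, -3.14, -0.0]
wrist_force: [0.6, 1.1, 2.5]
opening: 0.641
gripper_force: 60.0
```

Call:
send_rows([
  [0,0,-0.05,0,0,0,-1],
  [0,0,-0.05,0,0,0,-1],
  [0,0,-0.05,0,0,0,-1],
  [0,0,-0.05,0,0,0,-1],
  [0,0,-0.05,0,0,0,-1],
  [0,0,-0.05,0,0,0,-1],
  [0,0,-0.05,0,0,0,-1],
  [0,0,-0.05,0,0,0,-1],
  [0,0,-0.05,0,0,0,-1],
  [0,0,-0.05,0,0,0,-1],
])

```text
time_s: 15.45
ee_pos: [0.5853, 0.0078, 0.1573]
tool_rot: [0.11, 3.14, -0.0]
wrist_force: [0.0, 0.2, 3.2]
opening: 0.641
gripper_force: 60.0
```

Call:
send_rows([
  [0,0,-0.05,0,0,0,-1],
  [0,0,-0.05,0,0,0,-1],
  [0,0,-0.05,0,0,0,-1],
  [0,0,-0.05,0,0,0,-1],
  [0,0,-0.05,0,0,0,-1],
  [0,0,-0.05,0,0,0,-1],
  [0,0,-0.05,0,0,0,-1],
  [0,0,-0.05,0,0,0,-1],
  [0,0,-0.05,0,0,0,-1],
  [0,0,-0.05,0,0,0,-1],
])

```text
time_s: 16.28
ee_pos: [0.5854, 0.0078, 0.1524]
tool_rot: [0.11, 3.14, 0.0]
wrist_force: [0.8, 1.0, -4.4]
opening: 0.643
gripper_force: 60.0
```

Call:
send_rows([
  [0,0,-0.05,0,0,0,-1],
  [0,0,-0.05,0,0,0,-1],
  [0,0,-0.05,0,0,0,-1],
  [0,0,-0.05,0,0,0,-1],
  [0,0,-0.05,0,0,0,-1],
  [0,0,-0.05,0,0,0,-1],
  [0,0,-0.05,0,0,0,-1],
  [0,0,-0.05,0,0,0,-1],
  [0,0,-0.05,0,0,0,-1],
  [0,0,-0.05,0,0,0,-1],
])

```text
time_s: 17.12
ee_pos: [0.5853, 0.0078, 0.1473]
tool_rot: [0.11, 3.14, -0.0]
wrist_force: [-1.0, -0.3, -3.7]
opening: 0.64
gripper_force: 60.0
```

Call:
send_rows([
  [0,0,-0.05,0,0,0,-1],
  [0,0,-0.05,0,0,0,-1],
  [0,0,-0.05,0,0,0,-1],
  [0,0,-0.05,0,0,0,-1],
  [0,0,-0.05,0,0,0,-1],
  [0,0,-0.05,0,0,0,-1],
  [0,0,-0.05,0,0,0,-1],
  [0,0,-0.05,0,0,0,-1],
  [0,0,-0.05,0,0,0,-1],
  [0,0,-0.02,0,0,0,-1],
])

```text
time_s: 17.95
ee_pos: [0.5853, 0.0078, 0.1425]
tool_rot: [-0.11, -3.14, 0.0]
wrist_force: [0.4, 0.4, -3.7]
opening: 0.639
gripper_force: 60.0
```

Call:
send_rows([
  [0,0,-0.03,0,0,0,-1],
  [0,0,-0.03,0,0,0,-1],
  [0,0,-0.02,0,0,0,-1],
  [0,0,-0.02,0,0,0,-1],
  [0,0,-0.02,0,0,0,-1],
  [0,0,-0.02,0,0,0,-1],
  [0,0,0,0,0,0,-1],
  [0,0,0,0,0,0,-1],
  [0,0,0,0,0,0,-1],
  [0,0,0,0,0,0,-1],
])

```text
time_s: 18.78
ee_pos: [0.5853, 0.0078, 0.1413]
tool_rot: [0.11, 3.14, 0.0]
wrist_force: [-0.1, -0.1, -2.8]
opening: 0.639
gripper_force: 60.0
```

Call:
send_rows([
  [0,0,-0.02,0,0,0,-1],
  [0,0,-0.02,0,0,0,-1],
  [0,0,-0.02,0,0,0,-1],
  [0,0,-0.02,0,0,0,-1],
  [0,0,0,0,0,0,-1],
  [0,0,0,0,0,0,-1],
  [0,0,0,0,0,0,-1],
  [0,0,0,0,0,0,-1],
  [0,0,0,0,0,0,-1],
  [0,0,0,0,0,0,-1],
])

```text
time_s: 19.62
ee_pos: [0.5854, 0.0078, 0.1408]
tool_rot: [0.11, 3.139, -0.0]
wrist_force: [-3.7, 0.5, 3.9]
opening: 0.643
gripper_force: 60.0
```

```bash
python3 - <<'E'
from h import *
s=status.observe();print(s['ee_pos'],s['wrist_force'])
r,d,c=shot('wrist','wrist4')
shot('side','side4');shot('scene','scene4')
W=world(c,d)
for lo,hi in((.165,.185),(.195,.215)):
    q=(W[...,2]>lo)&(W[...,2]<hi)&(abs(W[...,0]-.583)<.05)&(abs(W[...,1]-.008)<.028);P=W[q]
    if len(P): print(len(P),np.median(P[:,2]),P.min(0),P.max(0))
E
```

```text
[0.58539683 0.00781914 0.14083604] [-3.67882308  0.48318468  3.85663885]
9211 0.17518952434258775 [ 0.55107318 -0.01999719  0.16501473] [0.61571337 0.03599961 0.18499139]
3217 0.20478652868859903 [ 0.56638609 -0.00719062  0.1950041 ] [0.59907989 0.02249874 0.20705967]
```

The block top is at z=0.175, flat on the jaws, and the boss top is at 0.205, so it has been pushed out 30 mm. I'll press lightly, release, and raise the open fingers to the boss.

Call:
send_rows([
  [0,0,-0.01,0,0,0,-1],
  [0,0,0,0,0,0,-1],
  [0,0,0,0,0,0,-1],
  [0,0,0,0,0,0,0.35],
  [0,0,0,0,0,0,0.45],
  [0,0,0,0,0,0,0.6],
  [0,0,0,0,0,0,0.6],
  [0,0,0,0,0,0,0.6],
  [0,0,0,0,0,0,0.6],
  [0,0,0,0,0,0,0.6],
])

```text
time_s: 20.6
ee_pos: [0.5853, 0.0078, 0.1402]
tool_rot: [-0.11, -3.14, 0.0]
wrist_force: [0.0, -0.1, -0.2]
opening: 0.797
gripper_force: 0.0
```

Call:
send_rows([
  [0,0,0.5,0,0,0,0.6],
  [0,0,1,0,0,0,0.6],
  [0,0,1,0,0,0,0.6],
  [-0.1,0,1,0,0,0,0.6],
  [-0.12,0,0.35,0,0,0,0.6],
  [0,0,0,0,0,0,0.6],
  [0,0,0,0,0,0,0.6],
  [0,0,0,0,0,0,0.6],
  [0,0,0,0,0,0,0.6],
  [0,0,0,0,0,0,0.6],
])

```text
time_s: 21.43
ee_pos: [0.5827, 0.0079, 0.1781]
tool_rot: [-0.11, -3.139, -0.0]
wrist_force: [0.5, -0.5, 0.2]
opening: 0.8
gripper_force: 0.0
```

```bash
python3 - <<'E'
from h import *
s=status.observe();print(s['ee_pos'],s['wrist_force'],s['opening'])
r,d,c=shot('wrist','wrist5');W=world(c,d)
for lo,hi in((.170,.18),(.200,.209)):
    q=(W[...,2]>lo)&(W[...,2]<hi)&(abs(W[...,0]-.583)<.05)&(abs(W[...,1]-.008)<.026);P=W[q]
    if len(P): print(len(P),np.median(P[:,2]),P.min(0),P.max(0))
shot('side','side5')
a=cv2.imread('pics/side5.png')[160:280,250:390]
cv2.imwrite('pics/c5.png',np.hstack([cv2.resize(r[...,::-1],(480,360)),cv2.resize(a,(320,360),interpolation=cv2.INTER_CUBIC)]))
E
```

```text
[0.5827138  0.00785105 0.17813247] [ 0.51598189 -0.48432755  0.20980097] 0.79958612538811
5384 0.17512715607559218 [ 0.55127378 -0.01799996  0.1700043 ] [0.60950824 0.03399489 0.1799544 ]
2970 0.2050093835316385 [ 0.56681322 -0.00801383  0.20004297] [0.59239832 0.02355532 0.20716697]
```

View pics/c5.png

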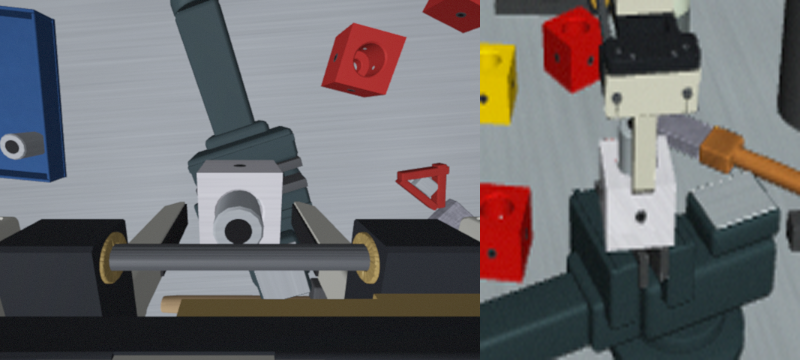

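The block sits on the jaws with the boss standing out of it between the open fingers. Gripping the boss and lifting.

Call:
send_rows([
  [0,0,0,0,0,0,0.2],
  [0,0,0,0,0,0,0],
  [0,0,0,0,0,0,-0.2],
  [0,0,0,0,0,0,-0.5],
  [0,0,0,0,0,0,-1],
  [0,0,0,0,0,0,-1],
  [0,0,0,0,0,0,-1],
  [0,0,0,0,0,0,-1],
  [0,0,0,0,0,0,-1],
  [0,0,0,0,0,0,-1],
], grip_force=30)

```text
time_s: 22.37
ee_pos: [0.5831, 0.0078, 0.1789]
tool_rot: [0.11, 3.14, -0.0]
wrist_force: [0.2, 1.1, 0.2]
opening: 0.337
gripper_force: 30.0
```

Call:
send_rows([
  [0,0,0.1,0,0,0,-1],
  [0,0,0.2,0,0,0,-1],
  [0,0,0.4,0,0,0,-1],
  [0,0,0.6,0,0,0,-1],
  [0,0,0.8,0,0,0,-1],
  [0,0,1,0,0,0,-1],
  [0,0,1,0,0,0,-1],
  [0,0,0.9,0,0,0,-1],
  [0,0,0,0,0,0,-1],
  [0,0,0,0,0,0,-1],
])

```text
time_s: 23.2
ee_pos: [0.5838, 0.0078, 0.2301]
tool_rot: [0.11, 3.137, -0.0]
wrist_force: [0.0, -0.1, -1.9]
opening: 0.337
gripper_force: 30.0
```

```bash
python3 - <<'E'
from h import *
s=status.observe();print(s['ee_pos'],s['wrist_force'],s['opening'],s['joints'])
shot('side','side6')
I=dict(np.load('side6.npz'));W=I['W']
q=(W[...,2]>.168)&(W[...,2]<.182)&(abs(W[...,0]-.583)<.05)&(abs(W[...,1]-.008)<.05);P=W[q]
print('blk top',len(P),np.median(P[:,2]),P.min(0),P.max(0))
hsv=cv2.cvtColor(I['rgb'],cv2.COLOR_RGB2HSV)
b=(hsv[...,0]>105)&(hsv[...,0]<130)&(hsv[...,1]>150)&(W[...,2]>-.01)&(W[...,2]<.045)&(W[...,0]>.1)&(W[...,1]<-.15)
for lo,hi in((-.01,.008),(.028,.04)):
    T=W[b&(W[...,2]>lo)&(W[...,2]<hi)];print(cv2.minAreaRect((T[:,:2]*1000).astype(np.float32)),np.median(T[:,2]))
i=np.radians(-10)
print([ray(I,u,v,.032) for u,v in((232,360),(346,359),(350,438),(222,438))])
# boss held underside
q=(W[...,2]>.2)&(W[...,2]<.26)&(abs(W[...,0]-.583)<.03)&(abs(W[...,1]-.008)<.05);vv,uu=np.where(q);print(W[q].min(0))
E
```

```text
[0.5837821  0.00777863 0.23012824] [ 0.04592612 -0.06166063 -1.92143636] 0.3370043343929114 [-7.44812924e-02  7.99640368e-02  1.52131202e+00 -6.05720853e-06
  1.53810236e+00 -1.57545853e+00]
blk top 503 0.1745062367060305 [ 0.55337981 -0.02583744  0.16802442] [0.61753015 0.04057064 0.17725957]
((474.16412353515625, -292.2252502441406), (141.16567993164062, 197.81582641601562), 79.94808959960938) 0.003626180805194612
((474.0929870605469, -291.40545654296875), (143.0703582763672, 198.8384552001953), 80.32609558105469) 0.030908615668671424
[array([ 0.38902501, -0.2103181 ,  0.032     ]), array([ 0.58603487, -0.24583682,  0.032     ]), array([ 0.55529178, -0.39395258,  0.032     ]), array([ 0.36585559, -0.35696491,  0.032     ])]
[ 0.56967737 -0.02616747  0.2184365 ]
```

The boss is held (opening 0.337, 1.9 N) and the block stays on the jaws. I measured the tray centre at (474,−291) mm, yaw −10°, floor 3.6 mm. I'll set the boss down at (430,−284), in the empty half.

Call:
send_rows([
  [-0.9,-1.7,0,0,0,0,-1],
  [-1.5,-2.9,0,0,0,0,-1],
  [-1.7,-3.2,0,0,0,0,-1],
  [-1.7,-3.2,0,0,0,0,-1],
  [-1.7,-3.2,0,0,0,0,-1],
  [-1.7,-3.2,0,0,0,0,-1],
  [-1.7,-3.2,0,0,0,0,-1],
  [-1.7,-3.2,0,0,0,0,-1],
  [-1.5,-2.9,0,0,0,0,-1],
  [-1.3,-2.5,0,0,0,0,-1],
])

```text
time_s: 24.08
ee_pos: [0.4274, -0.2858, 0.2281]
tool_rot: [-0.111, -3.139, -0.001]
wrist_force: [0.3, -0.3, -1.4]
opening: 0.339
gripper_force: 30.0
```

Call:
send_rows([
  [0,0,0,0,0,0,-1],
  [0,0,-1,0,0,0,-1],
  [0,0,-2.5,0,0,0,-1],
  [0,0,-3,0,0,0,-1],
  [0,0,-3,0,0,0,-1],
  [0,0,-3,0,0,0,-1],
  [0,0,-2.5,0,0,0,-1],
  [0,0,-1.5,0,0,0,-1],
  [0,0,-0.5,0,0,0,-1],
  [0,0,0,0,0,0,-1],
])

```text
time_s: 24.92
ee_pos: [0.4281, -0.2819, 0.0563]
tool_rot: [-0.108, -3.136, -0.005]
wrist_force: [-0.4, -0.0, -1.9]
opening: 0.336
gripper_force: 30.0
```

```bash
python3 - <<'E'
from h import *
s=status.observe();print(s['ee_pos'],s['tool_rot'],s['wrist_force'],s['opening'])
shot('side','side7')
cv2.imwrite('pics/c7.png',cv2.resize(cv2.imread('pics/side7.png')[200:460,180:440],(520,520)))
E
```

```text
[ 0.4280619  -0.28187527  0.05631768] [-0.10753277 -3.13629177 -0.00466979] [-0.40588688 -0.04494065 -1.89136796] 0.336107048870414
```

View pics/c7.png

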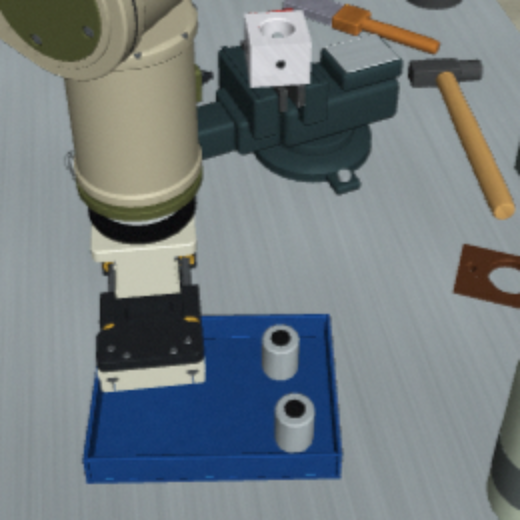

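The block is on the jaws and the gripper is over the empty −x half of the tray. Lowering slowly.

Call:
send_rows([
  [0,0,-0.8,0,0,0,-1],
  [0,0,-1,0,0,0,-1],
  [0,0,-0.8,0,0,0,-1],
  [0,0,-0.6,0,0,0,-1],
  [0,0,-0.3,0,0,0,-1],
  [0,0,-0.1,0,0,0,-1],
  [0,0,-0.1,0,0,0,-1],
  [0,0,0,0,0,0,-1],
  [0,0,0,0,0,0,-1],
  [0,0,0,0,0,0,-1],
])

```text
time_s: 25.8
ee_pos: [0.4294, -0.2844, 0.0222]
tool_rot: [0.11, 3.139, -0.001]
wrist_force: [0.1, -0.3, -1.5]
opening: 0.335
gripper_force: 30.0
```

Call:
send_rows([
  [0,0,-0.03,0,0,0,-1],
  [0,0,-0.03,0,0,0,-1],
  [0,0,-0.03,0,0,0,-1],
  [0,0,-0.03,0,0,0,-1],
  [0,0,-0.03,0,0,0,-1],
  [0,0,-0.03,0,0,0,-1],
  [0,0,-0.03,0,0,0,-1],
  [0,0,0,0,0,0,-1],
  [0,0,0,0,0,0,-1],
  [0,0,0,0,0,0,-1],
])

```text
time_s: 26.63
ee_pos: [0.4291, -0.2842, 0.0197]
tool_rot: [-0.11, -3.14, 0.0]
wrist_force: [0.3, -0.0, -1.3]
opening: 0.341
gripper_force: 30.0
```

Call:
send_rows([
  [0,0,-0.03,0,0,0,-1],
  [0,0,-0.03,0,0,0,-1],
  [0,0,-0.03,0,0,0,-1],
  [0,0,-0.03,0,0,0,-1],
  [0,0,-0.03,0,0,0,-1],
  [0,0,-0.03,0,0,0,-1],
  [0,0,-0.03,0,0,0,-1],
  [0,0,-0.03,0,0,0,-1],
  [0,0,-0.03,0,0,0,-1],
  [0,0,0,0,0,0,-1],
])

```text
time_s: 27.47
ee_pos: [0.4291, -0.2841, 0.017]
tool_rot: [-0.11, -3.14, -0.0]
wrist_force: [0.1, 0.4, -1.8]
opening: 0.338
gripper_force: 30.0
```

Call:
send_rows([
  [0,0,-0.02,0,0,0,-1],
  [0,0,-0.02,0,0,0,-1],
  [0,0,-0.02,0,0,0,-1],
  [0,0,-0.02,0,0,0,-1],
  [0,0,-0.02,0,0,0,-1],
  [0,0,0,0,0,0,-1],
  [0,0,0,0,0,0,-1],
  [0,0,0,0,0,0,-1],
  [0,0,0,0,0,0,-1],
  [0,0,0,0,0,0,-1],
])

```text
time_s: 28.3
ee_pos: [0.4291, -0.2842, 0.016]
tool_rot: [-0.11, -3.14, 0.0]
wrist_force: [-0.2, 0.4, -2.2]
opening: 0.339
gripper_force: 30.0
```

Call:
send_rows([
  [0,0,-0.02,0,0,0,-1],
  [0,0,-0.02,0,0,0,-1],
  [0,0,-0.02,0,0,0,-1],
  [0,0,-0.02,0,0,0,-1],
  [0,0,0,0,0,0,-1],
  [0,0,0,0,0,0,-1],
  [0,0,0,0,0,0,-1],
  [0,0,0,0,0,0,-1],
  [0,0,0,0,0,0,-1],
  [0,0,0,0,0,0,-1],
])

```text
time_s: 29.13
ee_pos: [0.4293, -0.2843, 0.0159]
tool_rot: [0.11, 3.14, -0.0]
wrist_force: [-2.4, 2.2, 5.8]
opening: 0.338
gripper_force: 30.0
```

Touchdown at z=0.0159, as predicted. Releasing and lifting off.

Call:
send_rows([
  [0,0,0.04,0,0,0,-1],
  [0,0,0,0,0,0,-1],
  [0,0,0,0,0,0,-0.2],
  [0,0,0,0,0,0,-0.1],
  [0,0,0,0,0,0,0],
  [0,0,0,0,0,0,0.2],
  [0,0,0,0,0,0,0.3],
  [0,0,0,0,0,0,0.3],
  [0,0,0,0,0,0,0.3],
  [0,0,0,0,0,0,0.3],
])

```text
time_s: 29.97
ee_pos: [0.4291, -0.2842, 0.0156]
tool_rot: [-0.11, -3.14, -0.0]
wrist_force: [0.4, 0.3, -0.3]
opening: 0.653
gripper_force: 0.0
```

Call:
send_rows([
  [0,0,0.5,0,0,0,0.3],
  [0,0,1,0,0,0,0.3],
  [0,0,2,0,0,0,0.3],
  [0,0,3,0,0,0,0.3],
  [0,0,3,0,0,0,0.3],
  [0,0,3,0,0,0,0.3],
  [0,0,3,0,0,0,0.3],
  [0,0,3,0,0,0,0.3],
  [0,0,2,0,0,0,0.3],
  [0,0,0,0,0,0,0.3],
])

```text
time_s: 30.8
ee_pos: [0.4313, -0.2859, 0.2278]
tool_rot: [0.109, 3.132, -0.009]
wrist_force: [0.5, -0.1, -0.2]
opening: 0.651
gripper_force: 0.0
```

```bash
python3 - <<'E'
from h import *
s=status.observe();print(s['ee_pos'],s['wrist_force'],s['time_s'])
r,d,c=shot('side','side8');W=world(c,d)
for n,x,y,lo,hi in(('boss',.4285,-.284,.036,.05),('done a',.534,-.265,.036,.05),('done b',.532,-.336,.036,.05),('block',.583,.008,.168,.182)):
    q=(W[...,2]>lo)&(W[...,2]<hi)&(abs(W[...,0]-x)<.045)&(abs(W[...,1]-y)<.034);P=W[q];print(n,len(P),np.median(P,0) if len(P) else 0,np.ptp(P,0) if len(P) else 0)
r2,_,_=shot('scene','scene8')
cv2.imwrite('pics/c8.png',np.hstack([cv2.resize(r[180:460,180:440],(400,430)),cv2.resize(r2[150:330,210:390],(400,430))])[...,::-1])
E
```

```text
[ 0.43133098 -0.28594527  0.22781291] [ 0.54239485 -0.10152478 -0.18902179] 30.8
boss 268 [ 0.43076261 -0.28722385  0.04134405] [0.03038834 0.0339608  0.00853474]
done a 246 [ 0.53481114 -0.26845954  0.04136937] [0.03100082 0.03165817 0.00874702]
done b 289 [ 0.5320525  -0.33836322  0.04150352] [0.03105182 0.03144835 0.00804394]
block 501 [0.584875   0.00266827 0.17432023] [0.06386201 0.06628485 0.00878335]
```

View pics/c8.png

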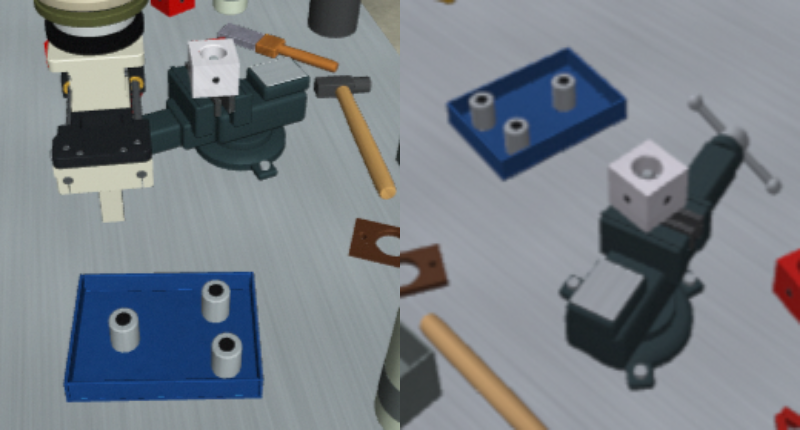

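The boss stands upright in the tray with the two finished ones undisturbed, and the block sits flat over the rod. Handing in.

```bash
python3 -c "
from rig import env; print(env.sign_off())"
```

```text
the job is handed in; nothing more can be done
None
```

I handed the job in at about 31 s on the robot's clock: the block sits flat on the vise jaws over the rod, and the boss stands upright in the tray with the two finished ones; the hand-in returned no verdict.

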